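# Pass a ground clamp jaw through the height gauge and lock it in the holder

### The job

The freshly ground clamp jaw (the steel block with the thin tongue at one end) has to pass the height gauge: slide it tongue first along the channel, under the bridge, and on until its tongue is fully home under the lip at the end stop. Then swing the lever shut behind it. Leave the other things on the bench where they are, and do not force the jaw against the gauge.

Things in the scene. Friction and masses are not known exactly. Their poses are not given: they have to be found in the camera images.
- jaw: The clamp jaw, steel, about 0.7 kg, 126 mm long, 32 wide: a block 100 long x 30 mm tall with two upright 16 mm holes, and at one end (the nose) a tongue 26 long x 13 mm tall, as wide as the block, flush with its underside. Origin: centre of the underside of the 126 mm; x to the nose, z up. Tail x = -63, front of the block x = +37, nose tip x = +63, centre of mass x = -7 mm.
- jaw_nose (a point): Tip of the jaw's tongue, at its underside, mid-width: 63 mm from the jaw's origin.
- gauge: Gauge and holder, dark steel, fixed. x along the channel from entry to end stop, y to the lever's side; origin on the bench, on the channel's centre line, at the bridge's entry face. Baseplate 12 mm thick (channel floor z = 12), x -125 to 205, y -40 to 85 mm. Guide rails 10 mm wide, tops z = 22: inner faces y = +-18 from x = -20 to 180, flared to +-25 mm at the entry end.
- bridge (a point): Centre of the channel floor under the bridge (gauge x = 12, z = 12 mm). The bridge spans the channel from gauge x = 0 to 24; opening 36 mm wide, 33.5 mm high (underside z = 45.5, top z = 57.5 above the bench); legs out to y = +-34 mm. Too low for the fingers: the jaw has to be let go on one side and taken again on the other.
- home (a point): Where the jaw's origin is when home (gauge x = 117, y = 0, z = 12 mm), jaw x along gauge x, tail then at gauge x = 54. End stop: face at gauge x = 180, 20 mm thick, 60 wide. Its lip overhangs x 162 to 180, underside 16 mm above the channel floor, top z = 40 mm; only the tongue fits under it.
- lever_pivot (a point): Axis of the lever's upright pivot, at gauge x = 164, y = 65 mm (z = 49): boss of 22 mm diameter, top z = 59 mm.
- lever (a joint): Angle of the locking lever, rad: 0 = shut, to 1.25 = open, swung out to gauge +y (opens clockwise from above). Flat steel arm, 16 wide, z 45 to 53 mm, 135 mm from pivot to post, over the jaw. Under its end a 12 mm tooth hangs to z = 20; shut, it is at gauge x = 46, y = 0, 2 mm behind a home jaw. Moves with about 1 N, stays where left; may start half shut, in the way.
- lever_post (a point): The lever's upright black grip post, 16 mm in diameter, from z = 53 to z = 97 mm above the bench, at the arm's end right above the tooth; this point is on its axis at z = 85.
- blank: Look-alike bystander: a plain steel block 100 x 32 x 30 mm with one hole and no tongue; origin at the centre of its underside, x along its length. It may lie in either of the two places of jaw and blank.
- file: Bystander: hand file with round wooden handle, 250 mm long; stands or lies loose on the bench.
- spanner: Bystander: flat steel spanner, 180 mm; stands or lies loose on the bench.
- brush: Bystander: hand brush; stands or lies loose on the bench.
- oil: Bystander: upright dark steel can, 64 mm across, 170 mm tall; stands or lies loose on the bench.
- collar: Bystander: thick steel ring, 80 mm across, 45 mm tall; stands or lies loose on the bench.
- rest: Bystander: small L-shaped steel tool rest, 110 x 50 x 48 mm; stands or lies loose on the bench.

How it is judged:
On the way, in this order (a step that is already met when the one before it is completed fails the run):
1. The jaw lies flat in the channel under the bridge, tongue first: its nose is at least 5 mm out beyond the bridge while its tail has not yet entered (x of jaw in the frame of gauge between -0.034 and 0.063 m and y of jaw in the frame of gauge between -0.004 and 0.004 m and z of jaw in the frame of gauge between 0.008 and 0.0155 m and angle between the x axis of jaw and the x axis of gauge, either way round below 0.08 rad and x of jaw_nose in the frame of gauge between 0.029 and 0.126 m), for 0.1 s.
2. The jaw is fully home in the holder: flat on the channel floor, its nose within 4 mm of the end stop, under the lip (x of jaw in the frame of gauge between 0.113 and 0.1185 m and y of jaw in the frame of gauge between -0.004 and 0.004 m and z of jaw in the frame of gauge between 0.008 and 0.0155 m and angle between the x axis of jaw and the x axis of gauge, either way round below 0.08 rad), for 0.2 s.
At the end, for the whole second after the job is handed in: The jaw rests flat on the channel floor beyond the bridge, tongue under the lip, nose within 4 mm of the end stop, and the lever is shut behind its tail (within 0.06 rad of its stop); jaw and lever are released and at rest (all of step 2 and value of joint lever below 0.06 rad and linear speed of jaw below 0.01 m/s and velocity of joint lever below 0.05 rad/s); the robot touches nothing.
It fails at once if A bystander (blank, file, spanner, brush, can, ring or tool rest) is moved more than 20 mm (distance of any of blank, file, spanner, brush, oil, collar, rest from where it was at the start of the episode above 0.02 m).
It fails at once if The jaw is pressed or dropped on the gauge with more than 60 N (contact force between jaw and gauge above 60 N).
It also fails if it takes over 72 s, if anything falls off the work surface, if the arm or the gripper's body presses on something with over 40 N, if the wrist force passes 120 N, or if a joint passes its speed limit or range.

### The arm

A 6-joint arm with a two-finger parallel gripper is mounted at the origin on the work surface. World frame = base frame: x ahead of the robot, y to its left, z up, the work surface at z = 0. Lengths are in m, angles in rad, forces in N, time in s.
With the tool pointing down it reaches from about 0.375 to 0.925 m from the base axis. Payload 5.7 kg.
Tool frame: the origin (TCP) lies on the centre line of the jaws, within the pads' length; the fingertips stand r.nose_length ahead of it and the grasp point (between the pads) lies 6 mm ahead of it (r.nose_length is the distance from the TCP to the fingertips, in m); z points along the fingers, y is the direction in which the jaws open and shut (so a half turn about z gives the same grasp; the last joint's range is limited). The gripper opens to 88 mm and grips with 3 to 60 N. Pads are 20 mm wide; open, the fingers measure 115 mm over their backs; the gripper's body (75 mm by 178 mm) begins 61 mm behind the grasp point.
Start: joints at [1.108, 0.359, 1.51, -0, 1.272, -0.115], TCP at [0.204, 0.564, 0.248] pointing down, gripper open.
Joint ranges: [-2.97, 2.97], [-1.01, 2.36], [0.21, 2.38], [-0.96, 4.11], [0.2, 2.71], [-2.98, 2.98]. Speed limits (rad/s): [2.39, 2.39, 3.14, 3.14, 3.14, 3.14].

### API

Orientations are given as a rotation vector (axis times angle).
In Python, from station import r gives the robot as it stands.
- The arm moves only by the tool jog_arm, never from a script. Its argument "moves" is a list that holds one entry, the list of rows, each a list of 4 numbers: the shift along the tool's x, y, z in cm, then the turn about the tool's z in rad. In form: [[[x, y, z, spin], ...]]. A call has 1 to 5 rows; each row is the pose to reach, as a shift and turn from the pose commanded when the call began, along the tool's axes at that moment; what a row does not reach only later rows make up. A row lasts 1/12 s, in which the tool goes at most 41.7 mm and 7.16 degrees, less where a joint would pass 70% of its speed; a pose out of reach is approached as far as the arm can. A call with a gripper value outside its range is refused whole. "grip" is the opening, from 0 (shut) to 1 (fully open), set as the call begins (left out, the last holds). The fingers move at their own pace and stop on an object; "squeeze" is the grip in N (left out, the last holds). Time passes only in rows, so rows that repeat a pose let the fingers close. It gives the time, the measured TCP pose, the force and the opening at its end, in the units of the state.
- r.read_state(): the state, without advancing time (a new reading comes with each control period).
- r.grab_frame(name): name is "scene" or "top"; returns the picture (480x640x3 uint8, blue, green, red); there is no depth.
- r.get_calibration(name): a dict with "fx", "fy", "cx", "cy" (pixels), "R" (3x3) and "t" (3): a world point X has camera coordinates R X + t. Camera axes: x right, y down, z forward; pixel columns grow to the right and rows downward; lengths in m; the calibration is good to about 2 mm. A picture is of the moment at which its call begins. get_calibration takes no time and is no camera call.
- r.finish_job(): hands the job in, once; it reports no verdict.
Trained networks look in the newest picture that a camera, given by its name, has taken for a name from the list of things; names that differ only in an ending like _2 or _b are one class to them, and where a whole thing is asked for, a point or a joint stands for the part that bears it (a point fixed in the world has none). Each returns a list of dicts, best first, with "conf" (0 to 1); they miss things now and then, are a little off and sometimes report something else, mostly with a low value. They report only what shows in the picture. A call takes as long as a camera call.
- r.silhouettes(label, camera): "pixels" (480x640 bool, what is visible of it) and "position" ([column, row] in pixels, amid what is visible of it).
The state is a dict: "t": time; "joint_positions": joint angles; "qvel": joint speeds; "joint_efforts": joint torques, N m; "position": TCP position; "tcp_rot": TCP orientation; "wrist_force": force on the tool from outside, world axes, zero at the start; "moment": the same for the moment, N m; "grip_width": opening from 0.0 (shut) to 1.0 (fully open).
Only numpy, scipy, OpenCV 4.12 (cv2) and the standard library are available. Lean on these libraries where they do the work, as an engineer would, in place of code of your own. Each camera call takes 0.05 s, during which the arm holds its last target. There are 200 camera calls.

## Working session

There is one attempt and no reset: what is moved stays moved. The work goes in short steps, Python scripts to look and compute and a tool call to move; the robot and the scene stay as the last step left them, time stands still between calls to the robot, and variables do not carry over. Pictures are saved under pics/ and viewed, about 8 in all and at most 12, crops included, and the job is handed in when it is done.

Besides the shell and the picture viewer there is one more tool, called after ">>>" in YAML: its name, and indented under it one key for each argument. jog_arm: Moves the arm, as the interface text tells. Its arguments: {"type":"object","properties":{"moves":{"type":"array","items":{"type":"array","items":{"type":"array","items":{"type":"number"}}}},"grip":{"type":"number"},"squeeze":{"type":"number"}},"required":["moves"]}

```bash
ls; mkdir -p pics; python3 - <<'E'
from station import r
import cv2
s=r.read_state()
print({k:s[k] for k in('t','position','tcp_rot','grip_width','wrist_force')}, r.nose_length)
for c in('scene','top'):
    im=r.grab_frame(c); cv2.imwrite(f'pics/{c}0.png',im)
    k=r.get_calibration(c); print(c,k)
E
```

```text
pics
{'t': 0.0, 'position': array([0.20422108, 0.56349633, 0.24681004]), 'tcp_rot': array([-5.43508397e-01, -3.09370203e+00,  2.74440940e-03]), 'grip_width': 1.0018319860902396, 'wrist_force': array([-0.5778929 , -0.27993015, -0.23029629])} 0.025
scene {'fx': 435.36638394162725, 'fy': 435.36638394162725, 'cx': 320.6024758638329, 'cy': 242.19131683389458, 'R': array([[-0.64807123,  0.76148591,  0.01195388],
       [ 0.52710915,  0.45982084, -0.71464728],
       [-0.54969048, -0.45684134, -0.69938285]]), 't': array([ 0.35934023, -0.26873211,  1.25944382])}
top {'fx': 561.6087964296677, 'fy': 561.6087964296677, 'cx': 325.80898599790004, 'cy': 248.69995574202716, 'R': array([[ 2.40320208e-02, -9.99711152e-01, -2.74628390e-04],
       [-9.98070081e-01, -2.39768353e-02, -5.72819822e-02],
       [ 5.72588517e-02,  1.65070016e-03, -9.98358001e-01]]), 't': array([0.00912599, 0.58966418, 1.32965958])}
```

View pics/top0.png

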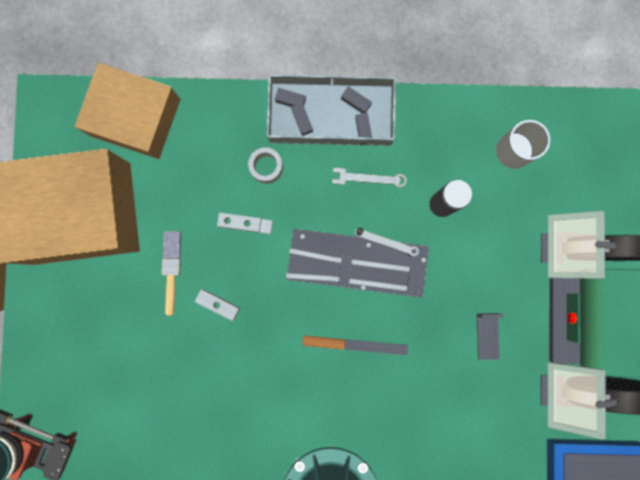

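View pics/scene0.png

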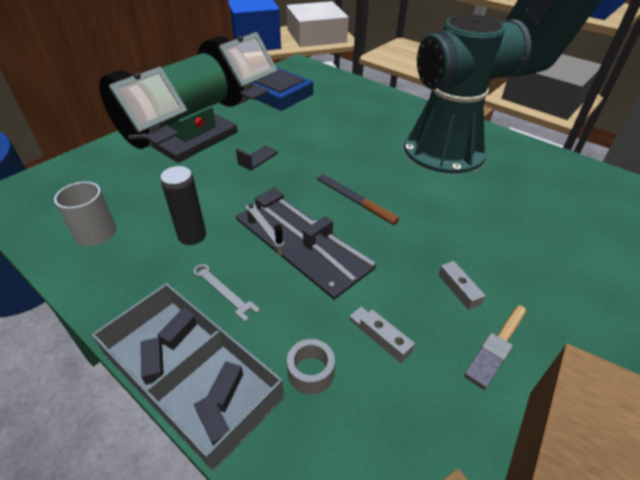

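The top view shows the jaw at about (245,223), with two holes and its tongue to the right. The gauge is at (358,263) with its entry on the left, and the lever post is at (361,232), half open. The blank is at (216,305). Next I fit model poses to the silhouettes in both cameras.

```bash
cat > h.py <<'E'
from station import r
import cv2, numpy as np
from scipy.optimize import minimize
from scipy.spatial.transform import Rotation as Ro
K={c:r.get_calibration(c) for c in('scene','top')}
def proj(c,P):
    k=K[c]; q=np.asarray(P)@k['R'].T+k['t']
    return np.c_[k['fx']*q[:,0]/q[:,2]+k['cx'],k['fy']*q[:,1]/q[:,2]+k['cy']]
def ray(c,uv,z):
    k=K[c]; d=k['R'].T@[(uv[0]-k['cx'])/k['fx'],(uv[1]-k['cy'])/k['fy'],1]; o=-k['R'].T@k['t']
    return o+d*(z-o[2])/d[2]
def box(x0,x1,y0,y1,z0,z1): return np.array([[x,y,z] for x in(x0,x1) for y in(y0,y1) for z in(z0,z1)])/1e3
def cyl(x,y,rad,z0,z1): return np.array([[x+rad*np.cos(a),y+rad*np.sin(a),z] for a in np.linspace(0,6.28,17) for z in(z0,z1)])/1e3
def place(P,p,z=0):
    c,s=np.cos(p[2]),np.sin(p[2]); return P@np.array([[c,s,0],[-s,c,0],[0,0,1]])+[p[0],p[1],z]
JAW=[box(-63,37,-16,16,0,30),box(37,63,-16,16,0,13)]
GAUGE=[box(-125,205,-40,85,0,12),box(0,24,-34,34,12,57.5),box(180,200,-30,30,12,40),box(162,180,-30,30,28,40)]
def lever(th):
    a=np.arctan2(-65,-118)-th; arm=place(box(0,135,-8,8,45,53),(0,0,a))+[.164,.065,0]
    e=np.array([164,65])+135*np.array([np.cos(a),np.sin(a)])
    return [arm,cyl(164,65,11,12,59),cyl(*e,8,53,97),cyl(*e,6,20,45)]
S=4
def render(c,parts,p,z=0):
    m=np.zeros((480*S,640*S),np.uint8)
    for P in parts:
        h=cv2.convexHull(((proj(c,place(P,p,z))+.5)*S).astype(np.int32)); cv2.fillConvexPoly(m,h,1)
    return cv2.resize(m.astype(np.float32),(640,480),interpolation=cv2.INTER_AREA)
def mask(lab,c):
    s=r.silhouettes(lab,c); 
    print(lab,c,[(round(d['conf'],2),np.round(d['position'],1),int(d['pixels'].sum())) for d in s[:3]])
    return s
def iou(m,a): return 1-np.minimum(m,a).sum()/np.maximum(m,a).sum()
def fit(M,model,p0,z=0,step=(.01,.01,.1)):
    f=lambda p:sum(iou(M[c],render(c,model(p),p,z)) for c in M)
    p0=np.array(p0,float); sim=np.vstack([p0]+[p0+np.eye(len(p0))[i]*step[i] for i in range(len(p0))])
    o=minimize(f,p0,method='Nelder-Mead',options=dict(initial_simplex=sim,xatol=2e-4,fatol=1e-4)); return o.x,o.fun
E
python3 - <<'E'
from h import *
r.grab_frame('scene');r.grab_frame('top')
M={l:{c:mask(l,c) for c in('scene','top')} for l in('jaw','gauge','lever')}
J={c:M['jaw'][c][0]['pixels'].astype(float) for c in M['jaw']}
a=ray('top',(222,221),.02);b=ray('top',(270,227),.01);m=(a+b)/2;print(a,b)
p0=(m[0],m[1],np.arctan2(*(b-a)[1::-1]))
for cs in(('top',),('scene',),('top','scene')): print('jaw',cs,fit({c:J[c] for c in cs},lambda p:JAW,p0))
G={c:np.maximum(M['gauge'][c][0]['pixels'],M['lever'][c][0]['pixels']).astype(float) for c in J}
a=ray('top',(290,255),.012);b=ray('top',(426,271),.012);d=(b-a)/np.linalg.norm(b-a)
o=a+d*.125; p0=(o[0],o[1],np.arctan2(d[1],d[0]),.8);print(p0)
for cs in(('top',),('scene',),('top','scene')): print('g',cs,fit({c:G[c] for c in cs},lambda p:GAUGE+lever(p[3]),p0,0,(.01,.01,.05,.2)))
E
```

```text
jaw scene [(0.74, array([383.9, 333.6]), 1436)]
jaw top [(0.55, array([245.2, 220.4]), 699), (0.29, array([379.6, 242.9]), 554)]
gauge scene [(0.86, array([306.7, 243.5]), 6657)]
gauge top [(0.68, array([356.3, 262.3]), 7197)]
lever scene [(0.74, array([268.3, 228.9]), 574)]
lever top [(0.67, array([388.4, 240.3]), 481), (0.54, array([245.3, 222.4]), 714)]
[0.64966043 0.2738581  0.02      ] [0.63891885 0.15932608 0.01      ]
jaw ('top',) (array([ 0.64750429,  0.22100618, -1.67117195]), np.float64(0.11439291131156704))
jaw ('scene',) (array([ 0.64548138,  0.21988781, -1.71664839]), np.float64(0.09245327842888817))
jaw ('top', 'scene') (array([ 0.64680672,  0.22023317, -1.69005393]), np.float64(0.2307637516649116))
(np.float64(0.5606890083679904), np.float64(-0.01543189748888274), np.float64(-1.66394733576871), 0.8)
g ('top',) (array([ 0.54057068, -0.01009544, -1.67239184,  0.69899136]), np.float64(0.027757110487334757))
g ('scene',) (array([ 0.53944496, -0.01110298, -1.67750223,  0.69453092]), np.float64(0.027431717981084125))
g ('top', 'scene') (array([ 0.54017777, -0.01067044, -1.67657581,  0.70403591]), np.float64(0.06072956541382768))
```

```bash
cat >> h.py <<'E'
G=np.array([.5402,-.0107,-1.676])
def g2w(x,y,z): return place(np.array([[x,y,z]])/1e3,G)[0]
def to(pos,yaw):
    "shift (cm, tool axes) and spin so the TCP gets to pos, tool y along world yaw (mod pi), pointing down"
    s=r.read_state(); R=Ro.from_rotvec(s['tcp_rot']).as_matrix()
    d=R.T@(np.array(pos)-s['position'])*100
    cur=np.arctan2(R[1,1],R[0,1]); w=(yaw-cur+np.pi/2)%np.pi-np.pi/2
    print('t',round(s['t'],2),'pos',np.round(s['position']*1e3,1),'F',np.round(s['wrist_force'],1),'grip',round(s['grip_width'],3),'SHIFT',np.round(d,2),'SPIN',round(-w,3),'q6',round(s['joint_positions'][5],2),'tilt',np.round(R[:2,2],4))
def overlay(c,items,name,crop,sc=4):
    im=r.grab_frame(c); x0,x1,y0,y1=crop
    im=cv2.resize(im[y0:y1,x0:x1],None,fx=sc,fy=sc,interpolation=cv2.INTER_CUBIC)
    for parts,p,z,col in items:
        for P in parts:
            h=cv2.convexHull((((proj(c,place(P,p,z))+.5)-[x0,y0])*sc).astype(np.int32)); cv2.polylines(im,[h],True,col,1)
    cv2.imwrite(f'pics/{name}.png',im)
E
python3 - <<'E'
from h import *
j=np.array([.6468,.2203,-1.69])
it=[(GAUGE+lever(.7)+[box(-20,180,-28,-18,12,22),box(-20,180,18,28,12,22)],G,0,(0,0,255)),(JAW,j,0,(0,255,255))]
overlay('top',it,'ov_top',(210,440,200,310),3); overlay('scene',it,'ov_scene',(225,425,180,370),4)
a=cv2.imread('pics/ov_top.png');b=cv2.imread('pics/ov_scene.png');
w=place(np.array([[-.030,0,0]]),j)[0]
to([w[0],w[1],.15],j[2]+np.pi/2)
E
```

```text
t 0.6 pos [204.5 564.1 247.7] F [-0.   0.9 -0.1] grip 0.999 SHIFT [-52.62 -14.32   9.77] SPIN 1.342 q6 -0.12 tilt [-0. -0.]
```

View pics/ov_top.png

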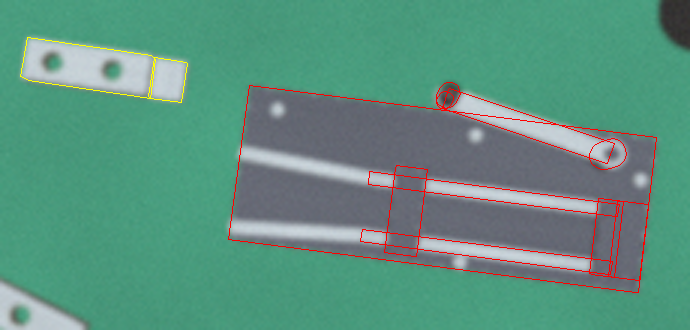

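View pics/ov_scene.png

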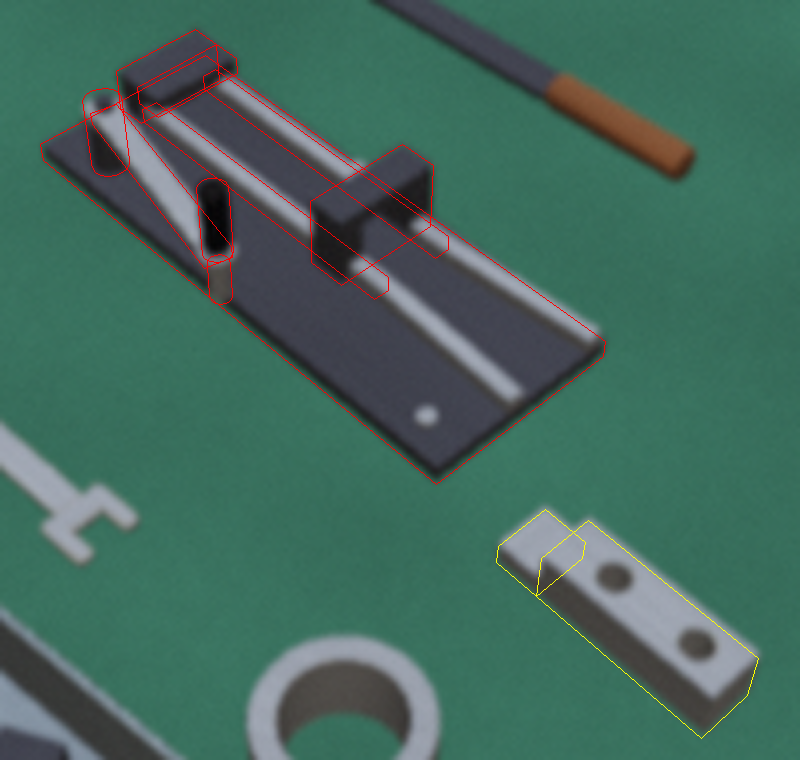

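The overlays fit closely: gauge, lever (about 0.70 rad) and jaw edges all line up within about 1 px in both views. The lever arm is clear of the channel. Now I move above the jaw, staying high.

>>> jog_arm:
  moves:
    - [[-52.6, -14.3, 0, 1.342], [-52.6, -14.3, 0, 1.342], [-52.6, -14.3, 0, 1.342], [-52.6, -14.3, 0, 1.342], [-52.6, -14.3, 0, 1.342]]
  grip: 0.75
  squeeze: 40

```text
t: 1.02
position: [0.3761, 0.443, 0.2478]
tcp_rot: [1.476, 2.773, 0.001]
wrist_force: [1.5, 0.8, 0.4]
grip_width: 0.75
```

```bash
cat >> h.py <<'E'
j0=np.array([.6468,.2203,-1.69]); w0=place(np.array([[-.030,0,0]]),j0)[0]
E
python3 -c "
from h import *
to([w0[0],w0[1],.12],j0[2]+np.pi/2)"
```

```text
t 1.02 pos [376.1 443.  247.8] F [1.5 0.8 0.4] grip 0.75 SHIFT [-31.32  11.98  12.79] SPIN 0.712 q6 0.16 tilt [0.0003 0.0002]
```

>>> jog_arm:
  moves:
    - [[-31.3, 12.0, 4, 0.712], [-31.3, 12.0, 4, 0.712], [-31.3, 12.0, 4, 0.712], [-31.3, 12.0, 4, 0.712], [-31.3, 12.0, 4, 0.712]]

```text
t: 1.43
position: [0.5463, 0.3247, 0.2229]
tcp_rot: [2.258, 2.184, 0.0]
wrist_force: [0.6, 0.5, -0.0]
grip_width: 0.748
```

```bash
python3 -c "
from h import *
to([w0[0],w0[1],.12],j0[2]+np.pi/2)"
```

```text
t 1.43 pos [546.3 324.7 222.9] F [ 0.6  0.5 -0. ] grip 0.748 SHIFT [-7.12 10.64 10.29] SPIN 0.086 q6 0.46 tilt [0.0002 0.0002]
```

>>> jog_arm:
  moves:
    - [[-7.1, 10.6, 4, 0.086], [-7.1, 10.6, 4, 0.086], [-7.1, 10.6, 10.3, 0.086], [-7.1, 10.6, 10.3, 0.086], [-7.1, 10.6, 10.3, 0.086]]

```text
t: 1.85
position: [0.6486, 0.2487, 0.114]
tcp_rot: [-2.345, -2.088, 0.01]
wrist_force: [-0.3, -0.5, -0.9]
grip_width: 0.748
```

```bash
python3 -c "
from h import *
to([w0[0],w0[1],.038],j0[2]+np.pi/2)
it=[(JAW,j0,0,(0,255,255))]
overlay('scene',it,'close1',(290,490,230,380),4)
"
```

```text
t 1.85 pos [648.6 248.7 114. ] F [-0.3 -0.5 -0.9] grip 0.748 SHIFT [0.19 0.2  7.6 ] SPIN 0.003 q6 0.38 tilt [-0.0063 -0.0029]
```

View pics/close1.png

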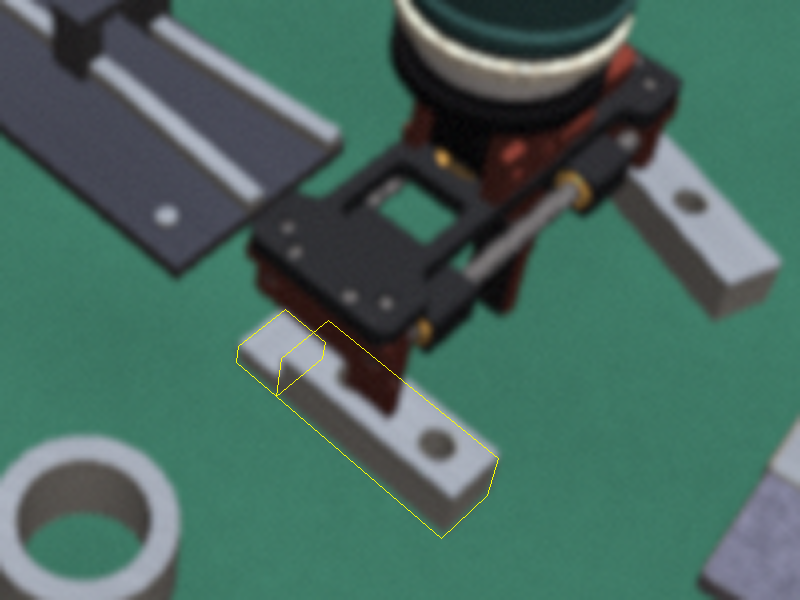

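The gripper stands over the jaw and straddles it, with the yellow model still on the jaw. I descend and grip.

>>> jog_arm:
  moves:
    - [[0.1, 0.1, 3, 0], [0.1, 0.1, 5.5, 0], [0.1, 0.1, 7, 0], [0.1, 0.1, 7.5, 0], [0.1, 0.1, 7.5, 0]]

```text
t: 2.32
position: [0.6489, 0.2541, 0.045]
tcp_rot: [-2.342, -2.093, 0.002]
wrist_force: [0.1, 0.6, -0.8]
grip_width: 0.749
```

```bash
python3 -c "
from h import *
to([w0[0],w0[1],.038],j0[2]+np.pi/2)
"
```

```text
t 2.32 pos [648.9 254.1  45. ] F [ 0.1  0.6 -0.8] grip 0.749 SHIFT [-0.38  0.19  0.7 ] SPIN 0.007 q6 0.39 tilt [-0.0015 -0.0002]
```

>>> jog_arm:
  moves:
    - [[0, 0, 0, 0], [0, 0, 0, 0]]

```text
t: 2.48
position: [0.6511, 0.2541, 0.0472]
tcp_rot: [2.342, 2.092, 0.005]
wrist_force: [1.1, -0.4, 0.6]
grip_width: 0.757
```

```bash
python3 -c "
from h import *
to([w0[0],w0[1],.038],j0[2]+np.pi/2)
"
```

```text
t 2.48 pos [651.1 254.1  47.2] F [ 1.1 -0.4  0.6] grip 0.757 SHIFT [-0.41 -0.03  0.92] SPIN 0.007 q6 0.39 tilt [0.0031 0.0009]
```

>>> jog_arm:
  moves:
    - [[-0.4, 0, 0.9, 0], [-0.4, 0, 0.9, 0], [-0.4, 0, 0.9, 0]]

```text
t: 2.73
position: [0.6492, 0.2489, 0.0359]
tcp_rot: [-2.344, -2.092, 0.001]
wrist_force: [-0.1, 0.9, 1.0]
grip_width: 0.752
```

>>> jog_arm:
  moves:
    - [[0, 0, 0, 0], [0, 0, 0, 0], [0, 0, 0, 0], [0, 0, 0, 0], [0, 0, 0, 0]]
  grip: 0
  squeeze: 45

```text
t: 3.15
position: [0.6494, 0.2493, 0.036]
tcp_rot: [-2.343, -2.092, 0.0]
wrist_force: [-5.2, 1.7, 0.7]
grip_width: 0.407
```

```bash
python3 -c "
from h import *
to([w0[0],w0[1],.038],j0[2]+np.pi/2)
"
```

```text
t 3.15 pos [649.4 249.3  36. ] F [-5.2  1.7  0.7] grip 0.407 SHIFT [ 0.09  0.08 -0.2 ] SPIN 0.006 q6 0.38 tilt [-0.0002 -0.    ]
```

>>> jog_arm:
  moves:
    - [[0, 0, -0.15, 0], [0, 0, -0.15, 0], [0, 0, -0.15, 0]]
  grip: 0.5

```text
t: 3.4
position: [0.6497, 0.2493, 0.0376]
tcp_rot: [2.343, 2.092, 0.0]
wrist_force: [0.1, -0.6, 0.7]
grip_width: 0.499
```

>>> jog_arm:
  moves:
    - [[0, 0, 0, 0], [0, 0, 0, 0], [0, 0, 0, 0], [0, 0, 0, 0], [0, 0, 0, 0]]
  grip: 0

```text
t: 3.82
position: [0.6485, 0.2494, 0.0374]
tcp_rot: [-2.343, -2.092, 0.002]
wrist_force: [-5.0, 1.8, 3.6]
grip_width: 0.36
```

```bash
python3 -c "
from h import *
to([w0[0],w0[1],.038],j0[2]+np.pi/2)
"
```

```text
t 3.82 pos [648.5 249.4  37.4] F [-5.   1.8  3.6] grip 0.36 SHIFT [ 0.09  0.18 -0.06] SPIN 0.006 q6 0.38 tilt [-0.0019 -0.0001]
```

>>> jog_arm:
  moves:
    - [[0, 0, -1, 0], [0, 0, -3, 0], [0, 0, -6, 0], [0, 0, -6, 0], [0, 0, -6, 0]]

```text
t: 4.23
position: [0.6514, 0.2495, 0.0988]
tcp_rot: [2.342, 2.091, 0.006]
wrist_force: [0.7, 0.4, -8.1]
grip_width: 0.363
```

```bash
python3 -c "
from h import *
to(g2w(-150,0,80),G[2]+np.pi/2)
"
```

```text
t 4.23 pos [651.4 249.5  98.8] F [ 0.7  0.4 -8.1] grip 0.363 SHIFT [-12.11  -8.24   1.82] SPIN -0.008 q6 0.38 tilt [0.0046 0.0009]
```

Lifted: the vertical force is −8 N, close to the jaw's weight. Next I move to the gauge entry.

>>> jog_arm:
  moves:
    - [[-2, -1.4, 0, -0.008], [-5, -3.4, 0, -0.008], [-8, -5.5, 0, -0.008], [-11, -7.5, 0, -0.008], [-12.1, -8.2, 0, -0.008]]

```text
t: 4.65
position: [0.5474, 0.1349, 0.0947]
tcp_rot: [-2.332, -2.098, 0.015]
wrist_force: [-1.5, -0.2, -7.9]
grip_width: 0.365
```

>>> jog_arm:
  moves:
    - [[0, 0, 1.9, 0], [0, 0, 1.9, 0], [0, 0, 1.9, 0], [0, 0, 1.9, 0], [0, 0, 1.9, 0]]

```text
t: 5.07
position: [0.5552, 0.1388, 0.0785]
tcp_rot: [2.334, 2.102, 0.001]
wrist_force: [0.8, -0.7, -8.2]
grip_width: 0.36
```

```bash
python3 - <<'E'
from h import *
to(g2w(-150,0,80),G[2]+np.pi/2)
s=r.read_state()['position']; z=s[2]-.0374
p0=s[:2]+.03*np.array([np.cos(G[2]),np.sin(G[2])])
r.grab_frame('scene');r.grab_frame('top')
for c in('scene','top'):
    M=mask('jaw',c); print(ray(c,M[0]['position'],z+.02)); 
    J=M[0]['pixels'].astype(float)
    if c=='scene':
        print(fit({c:J},lambda p:JAW,(*p0,G[2]),z,(.01,.01,.05)))
items=[(GAUGE,G,0,(0,0,255)),(JAW,(*p0,G[2]),z,(0,255,255))]
overlay('scene',items,'held',(300,440,200,320),5); overlay('top',items,'heldt',(230,360,190,310),5)
cv2.imwrite('pics/held2.png',np.hstack([cv2.resize(cv2.imread('pics/held.png'),(400,343)),cv2.resize(cv2.imread('pics/heldt.png'),(372,343))]))
E
```

```text
t 5.07 pos [555.2 138.8  78.5] F [ 0.8 -0.7 -8.2] grip 0.36 SHIFT [-0.02  0.08 -0.15] SPIN 0.001 q6 0.23 tilt [0.0006 0.    ]
jaw scene [(0.65, array([254.4, 157. ]), 585), (0.64, array([381.9, 269.5]), 450)]
[ 0.45134103 -0.31047511  0.06114246]
(array([ 0.55200696,  0.10892614, -1.676     ]), np.float64(1.0))
jaw top [(0.7, array([305.6, 261.7]), 237)]
[0.55546812 0.06927689 0.06114246]
```

View pics/held2.png

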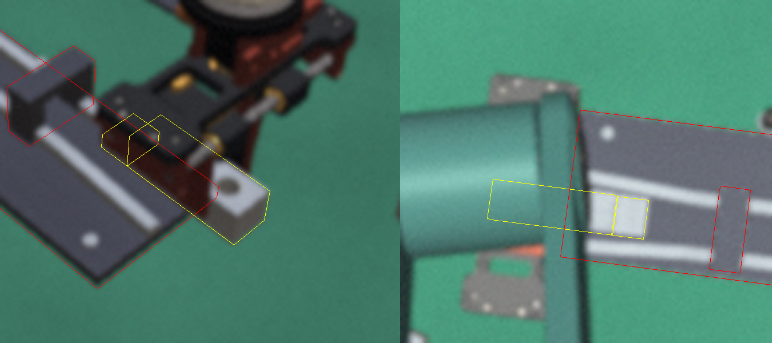

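The left half shows the tail on the model. The right half shows the tongue over the entry, possibly about 1 px towards +y. I'll quantify the lateral offset of the tongue against the rails in the top view.

```bash
python3 - <<'E'
from h import *
im=cv2.cvtColor(r.grab_frame('top'),cv2.COLOR_BGR2GRAY).astype(np.float32)
s=r.read_state()['position']; z=s[2]-.0374
def prof(x,zz,ys):
    P=place(np.array([[x,y,zz] for y in ys])/1e3,G)
    q=proj('top',P).astype(np.float32)
    return cv2.remap(im,q[None,:,0],q[None,:,1],cv2.INTER_LINEAR)[0]
ys=np.arange(-45,45.1,.5)
def cen(x,zz,lo,hi):
    p=prof(x,zz,ys); m=(ys>=lo)&(ys<=hi); b=p[m]-(p[m].min()+p[m].max())/2; w=b>0
    return ys[m][w].min(),ys[m][w].max()
tx=(s[:2]-G[:2])@[np.cos(G[2]),np.sin(G[2])]*1e3+30
print('jaw gx',tx)
for dx in(42,46,50,54,58): print('tongue',dx,cen(tx+dx,z*1e3+13,-28,28))
for x in(40,60,80,100,120,140): print('rails',x,cen(x,22,10,40),cen(x,22,-40,-10))
print(np.round(prof(tx+50,z*1e3+13,np.arange(-30,31,2))))
E
```

```text
jaw gx -119.81928847296433
tongue 42 (np.float64(-28.0), np.float64(28.0))
tongue 46 (np.float64(-28.0), np.float64(28.0))
tongue 50 (np.float64(-28.0), np.float64(28.0))
tongue 54 (np.float64(-28.0), np.float64(28.0))
tongue 58 (np.float64(-28.0), np.float64(28.0))
rails 40 (np.float64(17.5), np.float64(28.0)) (np.float64(-28.5), np.float64(-17.5))
rails 60 (np.float64(17.5), np.float64(28.0)) (np.float64(-39.5), np.float64(-18.0))
rails 80 (np.float64(17.5), np.float64(28.5)) (np.float64(-28.5), np.float64(-18.0))
rails 100 (np.float64(17.5), np.float64(28.0)) (np.float64(-28.5), np.float64(-18.0))
rails 120 (np.float64(17.5), np.float64(28.0)) (np.float64(-29.0), np.float64(-18.0))
rails 140 (np.float64(17.5), np.float64(28.0)) (np.float64(-29.0), np.float64(-18.0))
[196. 211. 214. 204. 179. 148. 127. 154. 185. 203. 210. 211. 209. 210.
 209. 210. 211. 211. 211. 211. 209. 207. 200. 182. 168. 174. 200. 214.
 212. 199. 172.]
```

The tongue sits about +1 mm in gauge y relative to the rails, so I shift −1 mm. Tool x is −gauge x and tool y is +gauge y. Now I move in and lower.

>>> jog_arm:
  moves:
    - [[-1, -0.1, 0, 0], [-2, -0.1, 0, 0], [-2, -0.1, 1, 0], [-2, -0.1, 2, 0], [-2, -0.1, 2.5, 0]]

```text
t: 5.83
position: [0.5504, 0.1179, 0.0519]
tcp_rot: [-2.335, -2.1, 0.002]
wrist_force: [-0.8, -0.4, -7.8]
grip_width: 0.36
```

>>> jog_arm:
  moves:
    - [[0, 0, 0, 0], [0, 0, 0.1, 0], [0, 0, 0.2, 0], [0, 0, 0.3, 0], [0, 0, 0.3, 0]]

```text
t: 6.25
position: [0.5515, 0.1187, 0.0505]
tcp_rot: [2.335, 2.102, 0.0]
wrist_force: [0.2, -0.4, -7.7]
grip_width: 0.357
```

```bash
python3 - <<'E'
from h import *
to(g2w(-15,-1.8,49.4),G[2]+np.pi/2)
E
```

```text
t 6.25 pos [551.5 118.7  50.5] F [ 0.2 -0.4 -7.7] grip 0.357 SHIFT [-11.48   0.05   0.11] SPIN 0.0 q6 0.19 tilt [ 0.0003 -0.    ]
```

>>> jog_arm:
  moves:
    - [[0, 0, 0.1, 0], [-0.5, 0, 0.1, 0], [-1, 0, 0.1, 0], [-1.5, 0, 0.1, 0], [-2, 0, 0.1, 0]]

```text
t: 6.67
position: [0.5493, 0.098, 0.0497]
tcp_rot: [2.335, 2.102, 0.0]
wrist_force: [-0.0, 0.3, -5.7]
grip_width: 0.361
```

>>> jog_arm:
  moves:
    - [[-0.5, 0, 0, 0], [-1, 0, 0, 0], [-1.5, 0, 0, 0], [-2, 0, 0, 0], [-2.5, 0, 0, 0]]

```text
t: 7.08
position: [0.5466, 0.0732, 0.0496]
tcp_rot: [2.335, 2.102, 0.0]
wrist_force: [0.9, 1.6, -4.7]
grip_width: 0.362
```

```bash
python3 - <<'E'
from h import *
to(g2w(-15,-1.8,49.4),G[2]+np.pi/2)
print(r.read_state()['moment'])
E
```

```text
t 7.08 pos [546.6  73.2  49.6] F [ 0.9  1.6 -4.7] grip 0.362 SHIFT [-6.91  0.06  0.02] SPIN 0.0 q6 0.11 tilt [ 0.0002 -0.    ]
[ 0.10181445  0.10687403 -0.04125788]
```

The jaw is riding lightly on the floor (about 3 N) with no side force. I continue under the bridge.

>>> jog_arm:
  moves:
    - [[-0.5, 0, 0, 0], [-1, 0, 0, 0], [-1.5, 0, 0, 0], [-2, 0, 0, 0], [-2.5, 0, 0, 0]]

```text
t: 7.5
position: [0.5439, 0.0484, 0.0495]
tcp_rot: [2.335, 2.102, -0.0]
wrist_force: [0.3, 1.1, -4.5]
grip_width: 0.365
```

>>> jog_arm:
  moves:
    - [[-0.5, 0, 0, 0], [-1, 0, 0, 0], [-1.5, 0, 0, 0], [-2, 0, 0, 0], [-2.5, 0, 0, 0]]

```text
t: 7.92
position: [0.5413, 0.0235, 0.0495]
tcp_rot: [2.335, 2.102, -0.0]
wrist_force: [0.3, 1.3, -5.2]
grip_width: 0.356
```

>>> jog_arm:
  moves:
    - [[-0.5, 0, 0, 0], [-1, 0, 0, 0], [-1.5, 0, 0, 0], [-1.8, 0, 0, 0], [-1.8, 0, 0, 0]]

```text
t: 8.33
position: [0.5393, 0.0052, 0.0494]
tcp_rot: [2.335, 2.101, -0.001]
wrist_force: [-0.2, -1.0, -5.6]
grip_width: 0.365
```

```bash
python3 - <<'E'
from h import *
to(g2w(-15,-1.8,49.4),G[2]+np.pi/2)
s=r.read_state()['position']
p0=s[:2]+.03*np.array([np.cos(G[2]),np.sin(G[2])])
items=[(JAW,(*p0,G[2]),.012,(0,255,255))]
overlay('scene',items,'br',(220,400,170,300),4)
E
```

```text
t 8.33 pos [539.3   5.2  49.4] F [-0.2 -1.  -5.6] grip 0.365 SHIFT [-0.07  0.08  0.  ] SPIN 0.0 q6 -0.01 tilt [-0.0003 -0.0007]
```

View pics/br.png

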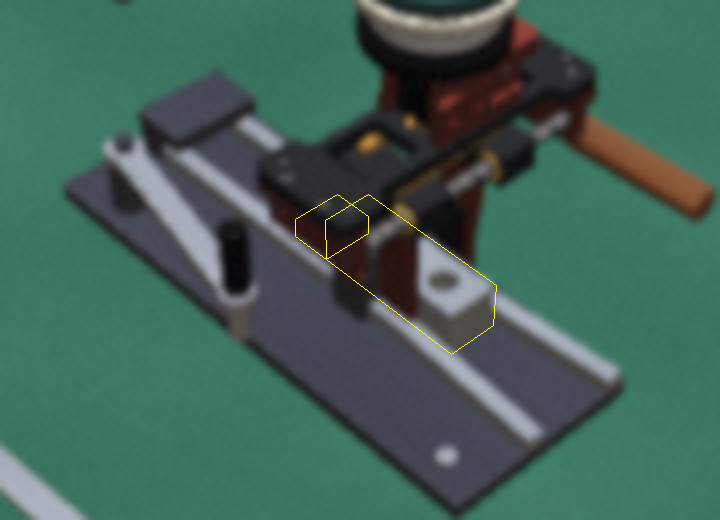

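The jaw is under the bridge, with its tail at about (455,320) on the model outline. I release, hop over the bridge and regrip beyond it.

>>> jog_arm:
  moves:
    - [[0, 0, 0, 0], [0, 0, 0, 0], [0, 0, 0, 0], [0, 0, 0, 0], [0, 0, 0, 0]]
  grip: 0.6

```text
t: 8.8
position: [0.5397, 0.0063, 0.0497]
tcp_rot: [2.334, 2.102, 0.001]
wrist_force: [0.3, 0.5, 0.6]
grip_width: 0.595
```

>>> jog_arm:
  moves:
    - [[0, 0, -1, 0], [0, 0, -3, 0], [0, 0, -5, 0], [0, 0, -5.2, 0], [0, 0, -5.2, 0]]

```text
t: 9.22
position: [0.5408, 0.006, 0.1031]
tcp_rot: [2.333, 2.1, 0.004]
wrist_force: [-1.0, -0.2, -0.6]
grip_width: 0.6
```

>>> jog_arm:
  moves:
    - [[-2, 0, 0, 0], [-4, 0, 0, 0], [-5.7, 0, 0, 0], [-5.7, 0, 0, 0], [-5.7, 0, 0, 0]]

```text
t: 9.63
position: [0.5328, -0.0509, 0.1007]
tcp_rot: [-2.336, -2.099, 0.001]
wrist_force: [-0.2, -0.1, -0.3]
grip_width: 0.604
```

```bash
python3 - <<'E'
from h import *
to(g2w(42,-1.8,49.4),G[2]+np.pi/2)
jp=[*g2w(14.5,0,0)[:2],G[2]]
overlay('top',[(JAW,jp,.012,(0,255,255)),(GAUGE,G,0,(0,0,255))],'br_top',(280,440,220,310),5)
E
```

```text
t 9.63 pos [532.8 -50.9 100.7] F [-0.2 -0.1 -0.3] grip 0.604 SHIFT [-0.13  0.14  5.13] SPIN -0.002 q6 -0.12 tilt [-0.0014  0.0004]
```

View pics/br_top.png

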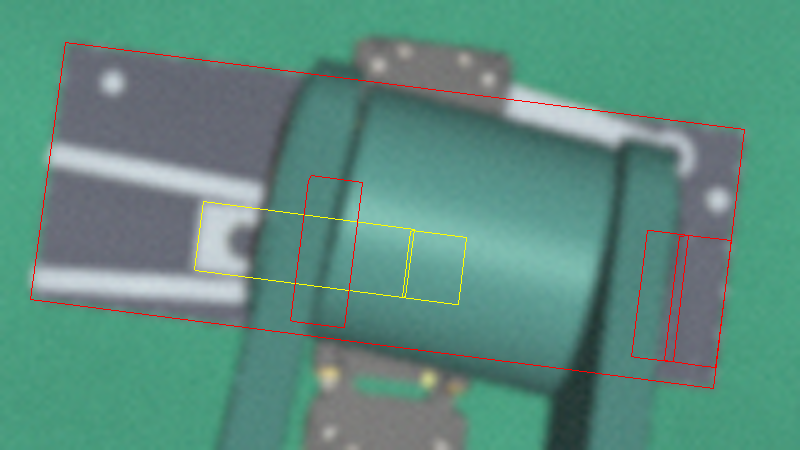

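The jaw's tail at (200,237) is where expected. I descend and grip.

>>> jog_arm:
  moves:
    - [[-0.1, 0, 2, 0], [-0.1, 0, 3.5, 0], [-0.1, 0, 4.6, 0], [-0.1, 0, 5.0, 0], [-0.1, 0, 5.0, 0]]

```text
t: 10.1
position: [0.5324, -0.0508, 0.0503]
tcp_rot: [-2.333, -2.101, 0.002]
wrist_force: [-0.6, -0.5, -0.1]
grip_width: 0.602
```

>>> jog_arm:
  moves:
    - [[0, 0, 0, 0], [0, 0, 0, 0], [0, 0, 0, 0]]

```text
t: 10.35
position: [0.534, -0.0516, 0.0522]
tcp_rot: [2.334, 2.101, 0.001]
wrist_force: [0.4, 0.9, 0.3]
grip_width: 0.598
```

```bash
python3 - <<'E'
from h import *
to(g2w(42,-1.8,49.4),G[2]+np.pi/2)
E
```

```text
t 10.35 pos [534.  -51.6  52.2] F [0.4 0.9 0.3] grip 0.598 SHIFT [-0.07  0.    0.28] SPIN 0.0 q6 -0.12 tilt [ 0.0014 -0.0004]
```

>>> jog_arm:
  moves:
    - [[0, 0, 0.25, 0], [0, 0, 0.25, 0], [0, 0, 0.25, 0]]

```text
t: 10.6
position: [0.5334, -0.0516, 0.0491]
tcp_rot: [2.335, 2.102, 0.0]
wrist_force: [0.6, 0.7, -0.5]
grip_width: 0.597
```

>>> jog_arm:
  moves:
    - [[0, 0, 0, 0], [0, 0, 0, 0], [0, 0, 0, 0], [0, 0, 0, 0], [0, 0, 0, 0]]
  grip: 0
  squeeze: 25

```text
t: 11.02
position: [0.5334, -0.0516, 0.049]
tcp_rot: [2.335, 2.102, -0.0]
wrist_force: [-0.2, -0.5, 1.0]
grip_width: 0.358
```

```bash
python3 - <<'E'
from h import *
to(g2w(144,-1.8,49.4),G[2]+np.pi/2)
E
```

```text
t 11.02 pos [533.4 -51.6  49. ] F [-0.2 -0.5  1. ] grip 0.358 SHIFT [-10.26   0.07  -0.04] SPIN 0.0 q6 -0.12 tilt [-0.0001 -0.0001]
```

Centred grip with no side force. I slide the jaw about 95 mm, then creep in.

>>> jog_arm:
  moves:
    - [[-0.5, 0, 0, 0], [-1, 0, 0, 0], [-1.6, 0, 0, 0], [-2.2, 0, 0, 0], [-2.8, 0, 0, 0]]

```text
t: 11.43
position: [0.5303, -0.0799, 0.049]
tcp_rot: [-2.335, -2.101, -0.0]
wrist_force: [0.4, 4.6, 1.8]
grip_width: 0.362
```

>>> jog_arm:
  moves:
    - [[-0.6, 0, 0, 0], [-1.2, 0, 0, 0], [-1.8, 0, 0, 0], [-2.4, 0, 0, 0], [-3, 0, 0, 0]]

```text
t: 11.85
position: [0.5271, -0.1099, 0.049]
tcp_rot: [-2.335, -2.102, 0.0]
wrist_force: [0.3, 5.4, 2.8]
grip_width: 0.367
```

>>> jog_arm:
  moves:
    - [[-0.6, 0, 0, 0], [-1.2, 0, 0, 0], [-1.8, 0, 0, 0], [-2.4, 0, 0, 0], [-2.7, 0, 0, 0]]

```text
t: 12.27
position: [0.5243, -0.137, 0.049]
tcp_rot: [2.335, 2.101, -0.0]
wrist_force: [0.4, 5.2, 3.2]
grip_width: 0.361
```

>>> jog_arm:
  moves:
    - [[-0.3, 0, 0, 0], [-0.6, 0, 0, 0], [-0.8, 0, 0, 0], [-1.0, 0, 0, 0], [-1.0, 0, 0, 0]]

```text
t: 12.68
position: [0.5233, -0.1464, 0.049]
tcp_rot: [2.335, 2.102, -0.001]
wrist_force: [0.6, 3.4, 2.7]
grip_width: 0.361
```

```bash
python3 - <<'E'
from h import *
to(g2w(144,-1.8,49.4),G[2]+np.pi/2)
E
```

```text
t 12.68 pos [ 523.3 -146.4   49. ] F [0.6 3.4 2.7] grip 0.361 SHIFT [-0.72  0.08 -0.04] SPIN 0.0 q6 -0.29 tilt [-0.0002 -0.0003]
```

>>> jog_arm:
  moves:
    - [[-0.1, 0, 0, 0], [-0.2, 0, 0, 0], [-0.3, 0, 0, 0], [-0.4, 0, 0, 0], [-0.4, 0, 0, 0]]

```text
t: 13.1
position: [0.5229, -0.15, 0.049]
tcp_rot: [-2.335, -2.102, 0.0]
wrist_force: [0.7, 4.7, 3.3]
grip_width: 0.361
```

>>> jog_arm:
  moves:
    - [[-0.05, 0, 0, 0], [-0.1, 0, 0, 0], [-0.15, 0, 0, 0], [-0.2, 0, 0, 0]]

```text
t: 13.43
position: [0.5227, -0.1518, 0.049]
tcp_rot: [-2.335, -2.102, -0.0]
wrist_force: [1.2, 6.1, 2.5]
grip_width: 0.362
```

```bash
python3 - <<'E'
from h import *
to(g2w(144,-1.8,49.4),G[2]+np.pi/2)
jp=[*g2w(117,0,0)[:2],G[2]]
overlay('scene',[(JAW,jp,.012,(0,255,255))],'home',(230,350,170,280),5)
E
```

```text
t 13.43 pos [ 522.7 -151.8   49. ] F [1.2 6.1 2.5] grip 0.362 SHIFT [-0.19  0.08 -0.04] SPIN 0.0 q6 -0.3 tilt [-0.0002  0.0002]
```

View pics/home.png

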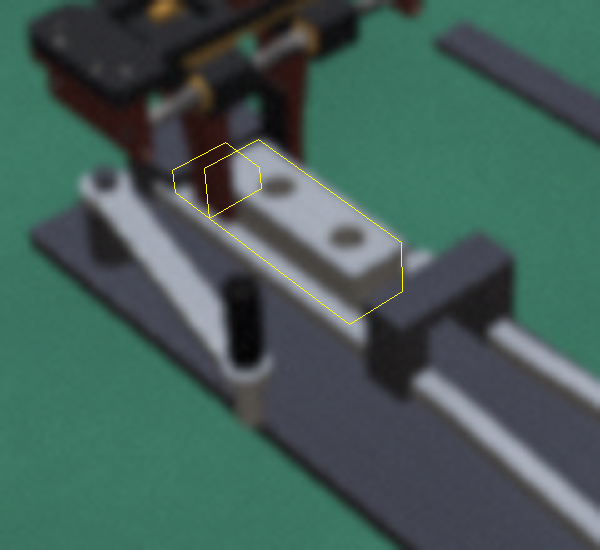

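The jaw's tail is close to the home outline (about 1–2 mm short). I creep until contact; the 25 N grip slips before 60 N.

>>> jog_arm:
  moves:
    - [[-0.04, 0, 0, 0], [-0.08, 0, 0, 0], [-0.12, 0, 0, 0], [-0.15, 0, 0, 0]]

```text
t: 13.82
position: [0.5225, -0.1532, 0.049]
tcp_rot: [-2.335, -2.102, -0.0]
wrist_force: [0.8, 5.5, 3.4]
grip_width: 0.367
```

```bash
python3 - <<'E'
from h import *
to(g2w(144,-1.8,49.4),G[2]+np.pi/2)
E
```

```text
t 13.82 pos [ 522.5 -153.2   49. ] F [0.8 5.5 3.4] grip 0.367 SHIFT [-0.04  0.08 -0.04] SPIN 0.0 q6 -0.31 tilt [-0.0002  0.0002]
```

>>> jog_arm:
  moves:
    - [[-0.04, 0, 0, 0], [-0.08, 0, 0, 0], [-0.12, 0, 0, 0], [-0.12, 0, 0, 0]]

```text
t: 14.15
position: [0.5224, -0.1545, 0.049]
tcp_rot: [-2.335, -2.102, 0.0]
wrist_force: [0.5, 5.3, 3.1]
grip_width: 0.366
```

```bash
python3 - <<'E'
from h import *
to(g2w(144,-1.8,49.4),G[2]+np.pi/2)
E
```

```text
t 14.15 pos [ 522.4 -154.5   49. ] F [0.5 5.3 3.1] grip 0.366 SHIFT [ 0.09  0.08 -0.04] SPIN 0.0 q6 -0.31 tilt [-0.0002  0.0002]
```

>>> jog_arm:
  moves:
    - [[-0.03, 0, 0, 0], [-0.06, 0, 0, 0], [-0.09, 0, 0, 0], [-0.09, 0, 0, 0]]

```text
t: 14.48
position: [0.5224, -0.1547, 0.049]
tcp_rot: [-2.335, -2.101, -0.001]
wrist_force: [1.4, 8.5, 3.2]
grip_width: 0.36
```

```bash
python3 - <<'E'
from h import *
to(g2w(144,-1.8,49.4),G[2]+np.pi/2)
M={}
r.grab_frame('scene')
m=mask('jaw','scene')
E
```

```text
t 14.48 pos [ 522.4 -154.7   49. ] F [1.4 8.5 3.2] grip 0.36 SHIFT [ 0.11  0.08 -0.04] SPIN -0.0 q6 -0.31 tilt [-0.0001  0.0011]
jaw scene [(0.63, array([293.8, 217.5]), 602)]
```

The force rose to 8.5 N and motion stopped, so the nose is against the end stop. I release and lift off.

>>> jog_arm:
  moves:
    - [[0, 0, 0, 0], [0, 0, 0, 0], [0, 0, 0, 0], [0, 0, 0, 0]]
  grip: 0.6

```text
t: 14.92
position: [0.5224, -0.1561, 0.0489]
tcp_rot: [2.335, 2.101, -0.001]
wrist_force: [0.2, -0.5, -0.7]
grip_width: 0.59
```

>>> jog_arm:
  moves:
    - [[0, 0, -2, 0], [0, 0, -5, 0], [0, 0, -8, 0], [0, 0, -9.2, 0], [0, 0, -9.2, 0]]

```text
t: 15.33
position: [0.5246, -0.1569, 0.1441]
tcp_rot: [2.33, 2.098, 0.003]
wrist_force: [0.0, -0.2, 0.2]
grip_width: 0.603
```

```bash
python3 - <<'E'
from h import *
to(g2w(32,90,140),G[2]+np.pi/2)
jp=[*g2w(117,0,0)[:2],G[2]]
overlay('scene',[(JAW,jp,.012,(0,255,255)),(lever(.7),G,0,(0,0,255))],'home2',(230,350,170,280),5)
E
```

```text
t 15.33 pos [ 524.6 -156.9  144.1] F [ 0.  -0.2  0.2] grip 0.603 SHIFT [11.5   9.02  0.44] SPIN 0.0 q6 -0.31 tilt [ 0.0058 -0.0031]
```

View pics/home2.png

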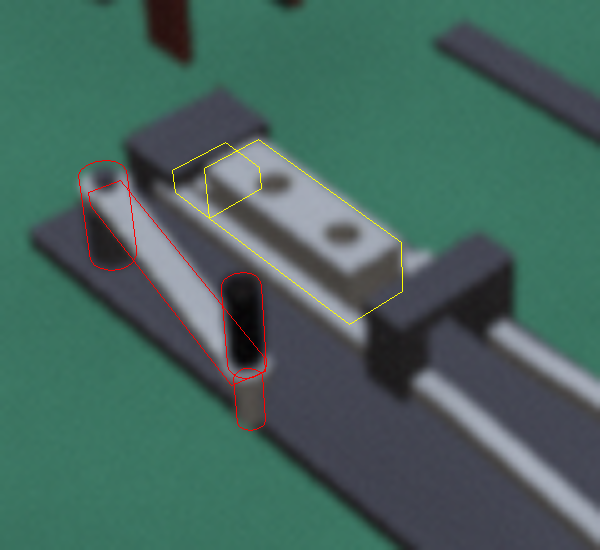

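The jaw lies home: its tail fits the home outline and the tongue is under the lip. The lever model is still on the lever. Next I go over the post.

>>> jog_arm:
  moves:
    - [[3, 2.3, 0, 0], [6, 4.7, 0, 0], [9, 7, 0, 0], [11.5, 9, 0, 0], [11.5, 9, 0, 0]]

```text
t: 15.8
position: [0.6273, -0.0469, 0.1392]
tcp_rot: [-2.332, -2.105, -0.003]
wrist_force: [0.9, 0.1, -0.6]
grip_width: 0.598
```

>>> jog_arm:
  moves:
    - [[0, 0, 0, 0], [0, 0, 0, 0], [0, 0, 0, 0]]

```text
t: 16.05
position: [0.6223, -0.0514, 0.1398]
tcp_rot: [-2.334, -2.1, 0.003]
wrist_force: [0.5, -0.0, 0.1]
grip_width: 0.602
```

```bash
python3 - <<'E'
from h import *
to(g2w(32,90.5,88),G[2]+np.pi/2)
E
```

```text
t 16.05 pos [622.3 -51.4 139.8] F [ 0.5 -0.   0.1] grip 0.602 SHIFT [-0.01  0.47  5.18] SPIN -0.001 q6 -0.09 tilt [-0.0028 -0.    ]
```

>>> jog_arm:
  moves:
    - [[0, 0.4, 2, 0], [0, 0.4, 4, 0], [0, 0.4, 5.1, 0], [0, 0.4, 5.1, 0], [0, 0.4, 5.1, 0]]

```text
t: 16.47
position: [0.6267, -0.0517, 0.0894]
tcp_rot: [-2.335, -2.099, 0.002]
wrist_force: [0.3, 0.2, 0.3]
grip_width: 0.597
```

>>> jog_arm:
  moves:
    - [[0, 0, 0, 0], [0, 0, 0, 0], [0, 0, 0, 0], [0, 0, 0, 0], [0, 0, 0, 0]]
  grip: 0.22
  squeeze: 10

```text
t: 16.88
position: [0.6283, -0.0511, 0.0906]
tcp_rot: [2.334, 2.101, 0.001]
wrist_force: [0.4, 0.5, 0.0]
grip_width: 0.258
```

```bash
python3 - <<'E'
from h import *
for p in((32,90),(29,63.2),(31.3,38.2),(36.7,18.2),(46,-1.8)): to(g2w(*p,88),G[2]+np.pi/2)
E
```

```text
t 16.88 pos [628.3 -51.1  90.6] F [0.4 0.5 0. ] grip 0.258 SHIFT [-0.11 -0.18  0.26] SPIN 0.0 q6 -0.09 tilt [ 0.0009 -0.0003]
t 16.88 pos [628.3 -51.1  90.6] F [0.4 0.5 0. ] grip 0.258 SHIFT [ 0.19 -2.86  0.25] SPIN 0.0 q6 -0.09 tilt [ 0.0009 -0.0003]
t 16.88 pos [628.3 -51.1  90.6] F [0.4 0.5 0. ] grip 0.258 SHIFT [-0.04 -5.36  0.25] SPIN 0.0 q6 -0.09 tilt [ 0.0009 -0.0003]
t 16.88 pos [628.3 -51.1  90.6] F [0.4 0.5 0. ] grip 0.258 SHIFT [-0.58 -7.36  0.25] SPIN 0.0 q6 -0.09 tilt [ 0.0009 -0.0003]
t 16.88 pos [628.3 -51.1  90.6] F [0.4 0.5 0. ] grip 0.258 SHIFT [-1.51 -9.36  0.25] SPIN 0.0 q6 -0.09 tilt [ 0.0009 -0.0003]
```

>>> jog_arm:
  moves:
    - [[0, -0.5, 0.1, 0], [0.1, -1.2, 0.1, 0], [0.2, -2, 0.1, 0], [0.2, -2.9, 0.1, 0], [0.1, -3.7, 0.1, 0]]

```text
t: 17.3
position: [0.5899, -0.0457, 0.089]
tcp_rot: [-2.334, -2.102, 0.0]
wrist_force: [0.8, 0.9, 0.2]
grip_width: 0.223
```

>>> jog_arm:
  moves:
    - [[-0.1, -0.8, 0, 0], [-0.2, -1.6, 0, 0], [-0.4, -2.4, 0, 0], [-0.6, -3.2, 0, 0], [-0.8, -3.9, 0, 0]]

```text
t: 17.72
position: [0.5506, -0.0502, 0.089]
tcp_rot: [-2.335, -2.102, 0.0]
wrist_force: [1.4, 0.2, 0.4]
grip_width: 0.22
```

```bash
python3 - <<'E'
from h import *
to(g2w(46,-1.8,88),G[2]+np.pi/2)
E
```

```text
t 17.72 pos [550.6 -50.2  89. ] F [1.4 0.2 0.4] grip 0.22 SHIFT [-0.78 -1.63  0.1 ] SPIN 0.0 q6 -0.11 tilt [-0.0003 -0.0001]
```

>>> jog_arm:
  moves:
    - [[-0.2, -0.4, 0, 0], [-0.4, -0.8, 0, 0], [-0.6, -1.2, 0, 0], [-0.8, -1.5, 0, 0], [-0.8, -1.6, 0, 0]]

```text
t: 18.13
position: [0.5345, -0.0569, 0.089]
tcp_rot: [2.335, 2.101, -0.001]
wrist_force: [1.3, -1.4, -0.5]
grip_width: 0.22
```

>>> jog_arm:
  moves:
    - [[0, -0.05, 0, 0], [0, -0.1, 0, 0], [0, -0.15, 0, 0], [0, -0.15, 0, 0]]

```text
t: 18.47
position: [0.5337, -0.0563, 0.0891]
tcp_rot: [2.334, 2.102, 0.0]
wrist_force: [1.0, -0.9, 0.5]
grip_width: 0.221
```

```bash
python3 - <<'E'
from h import *
to(g2w(46,-1.8,88),G[2]+np.pi/2)
E
```

```text
t 18.47 pos [533.7 -56.3  89.1] F [ 1.  -0.9  0.5] grip 0.221 SHIFT [ 0.   -0.02  0.11] SPIN 0.0 q6 -0.13 tilt [ 0.0005 -0.0004]
```

>>> jog_arm:
  moves:
    - [[0, -0.05, 0, 0], [0, -0.1, 0, 0], [0, -0.15, 0, 0], [0, -0.2, 0, 0]]

```text
t: 18.8
position: [0.5314, -0.056, 0.089]
tcp_rot: [2.335, 2.102, -0.0]
wrist_force: [1.1, -2.2, -0.8]
grip_width: 0.218
```

```bash
python3 - <<'E'
from h import *
to(g2w(46,-1.8,88),G[2]+np.pi/2)
E
```

```text
t 18.8 pos [531.4 -56.   89. ] F [ 1.1 -2.2 -0.8] grip 0.218 SHIFT [-0.01  0.22  0.1 ] SPIN 0.0 q6 -0.13 tilt [ 0.     -0.0001]
```

>>> jog_arm:
  moves:
    - [[0, -0.05, 0, 0], [0, -0.1, 0, 0], [0, -0.15, 0, 0], [0, -0.2, 0, 0]]

```text
t: 19.13
position: [0.5309, -0.056, 0.0891]
tcp_rot: [2.334, 2.1, 0.003]
wrist_force: [7.1, -1.6, -4.9]
grip_width: 0.218
```

```bash
python3 - <<'E'
from h import *
to(g2w(46,-1.8,88),G[2]+np.pi/2)
E
```

```text
t 19.13 pos [530.9 -56.   89.1] F [ 7.1 -1.6 -4.9] grip 0.218 SHIFT [0.   0.27 0.11] SPIN 0.0 q6 -0.13 tilt [ 0.0028 -0.0004]
```

The lever is against its stop (7 N). I unload, open and lift away.

>>> jog_arm:
  moves:
    - [[0, 0.1, 0, 0], [0, 0.25, 0, 0], [0, 0.25, 0, 0]]

```text
t: 19.38
position: [0.5311, -0.0557, 0.0888]
tcp_rot: [-2.334, -2.101, 0.002]
wrist_force: [0.9, -0.1, -0.0]
grip_width: 0.222
```

>>> jog_arm:
  moves:
    - [[0, 0, 0, 0], [0, 0, 0, 0], [0, 0, 0, 0], [0, 0, 0, 0], [0, 0, 0, 0]]
  grip: 0.6

```text
t: 19.8
position: [0.5317, -0.056, 0.0889]
tcp_rot: [-2.335, -2.102, 0.0]
wrist_force: [-0.4, -0.9, 0.3]
grip_width: 0.558
```

>>> jog_arm:
  moves:
    - [[0, 0, -2, 0], [0, 0, -5, 0], [0, 0, -9, 0], [0, 0, -12, 0], [0, 0, -13, 0]]

```text
t: 20.22
position: [0.5343, -0.0565, 0.2236]
tcp_rot: [2.33, 2.098, 0.006]
wrist_force: [0.5, -0.1, 1.2]
grip_width: 0.597
```

>>> jog_arm:
  moves:
    - [[3, -3, 0, 0], [6, -6, 0, 0], [9, -8, 0, 0], [12, -10, 0, 0], [12, -10, 0, 0]]

```text
t: 20.63
position: [0.44, 0.0778, 0.2179]
tcp_rot: [-2.328, -2.102, 0.004]
wrist_force: [-0.1, 0.8, 0.2]
grip_width: 0.603
```

```bash
python3 - <<'E'
from h import *
to(g2w(46,0,88),G[2]+np.pi/2)
r.grab_frame('scene')
L={'scene':mask('lever','scene')[0]['pixels'].astype(float)}
m=fit(L,lambda p:lever(p[3]),(*G,.05),0,(.001,.001,.005,.05)); print(m)
jp=[*g2w(117,0,0)[:2],G[2]]
overlay('scene',[(JAW,jp,.012,(0,255,255)),(lever(0),G,0,(0,0,255))],'end',(230,350,170,280),5)
E
```

```text
t 20.63 pos [440.   77.8 217.9] F [-0.1  0.8  0.2] grip 0.603 SHIFT [-12.41  10.92  12.92] SPIN 0.003 q6 0.12 tilt [-0.0049  0.0021]
lever scene [(0.72, array([283.8, 213.5]), 633)]
(array([ 5.39960126e-01, -9.81667507e-03, -1.67632320e+00,  5.08732114e-04]), np.float64(0.2455370883348723))
```

View pics/end.png

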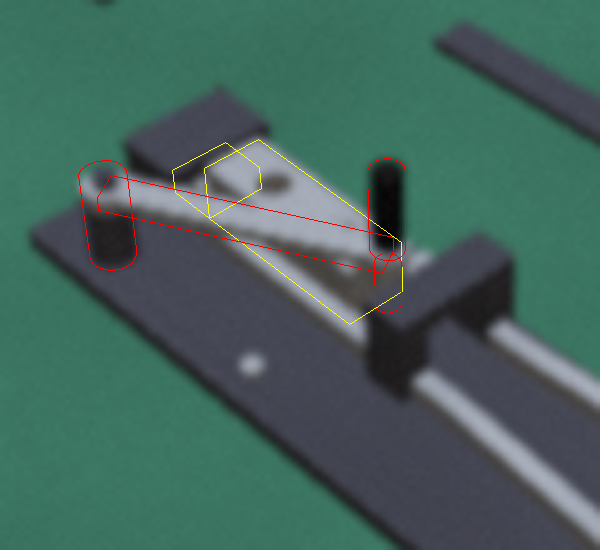

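The post at (387,205) matches the shut lever model (fit about 0.00 rad), the jaw is home, and the robot is clear. A short settle, then I hand in.

>>> jog_arm:
  moves:
    - [[0, 0, 0, 0], [0, 0, 0, 0], [0, 0, 0, 0], [0, 0, 0, 0], [0, 0, 0, 0]]

```text
t: 21.2
position: [0.4453, 0.0732, 0.2189]
tcp_rot: [-2.336, -2.101, 0.0]
wrist_force: [1.1, 0.6, 0.2]
grip_width: 0.6
```

```bash
python3 -c "
from station import r
print(r.finish_job())"
```

```text
the job is handed in; nothing more can be done
None
```

The jaw is home under the lip with the lever shut behind it. I handed the job in at about 21 s of the 72 s allowed; no verdict was reported.

I slid the jaw tongue first under the bridge, let it go and gripped it again on the far side. I then crept it onto the end stop, where the wrist force reached about 8.5 N (limit for jaw on gauge: 60 N). The lever was pushed to its stop with about 7 N and released.

**Last checks:**
- **Jaw:** before the lever was shut, its tail and block matched the model drawn at the home position to within about a pixel. It is less visible under the closed lever, but I saw no shift.
- **Lever:** the silhouette fit gave about 0.00 rad. Part of the lever's outline did not match the model (overlap error 0.25), but its post sat on the shut outline.
- **Robot:** clear of everything before hand-in, with only about 1 N showing at the wrist.
- **Camera offset:** the camera and robot positions disagreed by about 1.6 mm sideways. I corrected for this before putting the jaw in the channel.
- **Bystanders:** none were touched as far as I could see. I did not measure their positions again at the end.

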